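# Balance the shaker

### The arm

A 7-joint arm with a two-finger parallel gripper is mounted at the origin on the work surface. World frame = base frame: x ahead of the robot, y to its left, z up, the work surface at z = 0. Lengths are in m, angles in rad, forces in N, time in s.
With the tool pointing down it reaches from about 0.425 to 0.925 m from the base axis. Payload 6.8 kg.
Tool frame: the origin (TCP) lies on the centre line of the jaws, within the pads' length; the fingertips stand bot.tip_reach ahead of it and the grasp point (between the pads) lies 3 mm ahead of it (bot.tip_reach is the distance from the TCP to the fingertips, in m); z points along the fingers, y is the line along which they close (so a half turn about z gives the same grasp; the last joint's range is limited). The gripper opens to 85 mm and grips with 20 to 120 N. Pads are 22 mm wide; open, the fingers measure 114 mm over their backs; the gripper's body (76 mm by 85 mm) begins 54 mm behind the grasp point. The pads swing forward as they close: fully open they stand 13 mm farther back than shut.
Start: joints at [-1.233, 0.477, 0.022, 1.555, -0.011, 1.109, -0.083], TCP at [0.291, 0.609, 0.253] pointing down, gripper open.
Joint ranges: [-2.96, 2.96], [-0.34, 2.1], [-1.41, 1.46], [0.24, 2.44], [-1.37, 4.51], [0.17, 1.92], [-2.96, 2.96]. Speed limits (rad/s): [2.39, 2.39, 3.14, 3.14, 3.14, 3.14, 3.14].

### API

Orientations are given as a unit quaternion [w, x, y, z].
In Python, from station import bot gives the robot as it stands.
- The arm moves only by the tool jog_arm, never from a script. Its argument "deltas" is a list of rows, each a list of 7 numbers: the shift along the world's x, y, z in m, then the turn, a rotation vector about the world's x, y, z in rad, then the opening, from 0 (shut) to 1 (fully open). In form: [[x, y, z, rx, ry, rz, grip], ...]. A call has 1 to 10 rows; each row shifts and turns the commanded pose from where the row before left it; what a row does not reach is not made up. A row lasts 1/10 s, in which the tool goes at most 50 mm and 8.59 degrees, less where a joint would pass 70% of its speed; a pose out of reach is approached as far as the arm can. A call with a gripper value outside its range is refused whole. The fingers move at their own pace and stop on an object; "newtons" is the grip in N (left out, the last holds). Time passes only in rows, so rows that do not move let the fingers close. It gives the time, the measured TCP pose, the force, the opening and the grip force at its end, in the units of the state.
- bot.get_obs(): the state, without advancing time (a new reading comes with each control period).
- bot.read_camera(name): name is "scene" or "top" or "wrist"; returns a dict with "img" (480x640x3 uint8, red, green, blue), "K" (3x3 intrinsics, pixels), "dist_coeffs" ([k1, k2, p1, p2, k3] as OpenCV has them; the pictures are not rectified), "eye" and "attitude" of the camera in the world. Camera axes: x right, y down, z forward; pixel columns grow to the right and rows downward; lengths in m; the calibration is good to about 2 mm. A picture is of the moment at which its call begins. There is no depth.
- bot.hand_in(): hands the job in; it is judged then, once.
The state is a dict: "t": time; "q": joint angles; "joint_vel": joint speeds; "joint_torque": joint torques, N m; "eef_pos": TCP position; "tool_rot": TCP orientation; "contact_force": force on the tool from outside, world axes, zero at the start; "torque": the same for the moment, N m; "gripper_width": opening from 0.0 (shut) to 1.0 (fully open); "grasp_force": force on a finger pad.
Only numpy, scipy, OpenCV 4.12 (cv2) and the standard library are available. Lean on these libraries where they do the work, as an engineer would, in place of code of your own. Each camera call takes 0.05 s, during which the arm holds its last target. There are 200 camera calls.

### The job

One metal tube block is already on the shaker; balance it with the spare one. Lift the spare block out of its white stand, set it down upright on the black rubber mat and let go so that you can take it by its other faces, then stand it fully down in the shaker cradle diagonally opposite the loaded one, across the shaker's centre. Leave the loaded block, the bottle, the beaker and the dish where they are.

Things in the scene. Friction and masses are not known exactly. Their poses are not given: they have to be found in the camera images.
- spare_mid (a point): centre, half-way up (30 mm above its foot), of the spare block: a plain aluminium tube block, 56 mm long (x) by 36 mm wide (y) by 60 mm high (z), edges square, six shallow dark tube wells in its top, about 0.25 kg. It starts upright in the white stand.
- loaded_mid (a point): centre, half-way up, of the block already on the shaker, identical to the spare one. It starts upright in any one of the four cradles.
- stand_floor (a point): centre of the floor (10 mm above the bench, 100 mm in x by 66 mm in y) of the fixed white plastic stand. Two side plates, 6 mm thick, 50 mm long in x, 62 mm high above the floor, stand 42 mm apart (inside) in y and hide the spare block's long faces; the block's two ends (x) are free to grip. Block and stand share their x axis at the start.
- mat_top (a point): centre of the top of the fixed, flat black rubber mat, 150 x 150 mm, 4 mm thick, lying on the bench between stand and shaker.
- cradle_a (a point): centre of the floor of the near (-x) left (+y) cradle, in the shaker's own axes (z up). Each cradle has two steel end plates, 5 mm thick, 34 mm wide in y, 62 mm high, 62 mm apart (inside) in x, their top 12 mm flared out 6 mm as a lead-in, and two low lips, 4 mm thick, 8 mm high, 42 mm apart (inside) in y. A block stands in it with its length along x: the end plates hide its ends, its long faces are free above the lips.
- cradle_b (a point): centre of the floor of the near (-x) right (-y) cradle, in the shaker's own axes (z up). As cradle_a.
- cradle_c (a point): centre of the floor of the far (+x) left (+y) cradle, in the shaker's own axes (z up). As cradle_a.
- cradle_d (a point): centre of the floor of the far (+x) right (-y) cradle, in the shaker's own axes (z up). As cradle_a.
- shaker: fixed white orbital shaker; origin at the centre of its underside, on the bench; front (panel) towards its -x. Flat top 240 x 230 mm, 85 mm above the bench, with four like cradles, turned the same way, 108 mm apart in x and 100 mm in y. a and d lie diagonally opposite, and so do b and c.
- bottle_mid (a point): centre of a bystander: amber bottle, 64 mm diameter, 160 mm high, upright.
- beaker_mid (a point): centre of a bystander: glass beaker, 70 mm diameter, 90 mm high, upright.
- dish_mid (a point): centre of a bystander: flat glass dish, 90 mm diameter, 16 mm high.
There are look-alikes about, which are no part of the job. What is shaped like the part that bears spare_mid but purple or red is not meant. There is more than one size of the part that bears mat_top; the job needs the smaller.

How it is judged:
On the way:
1. the spare block stands upright on the mat, let go (x of spare_mid in the frame of mat_top between -0.075 and 0.075 m and y of spare_mid in the frame of mat_top between -0.075 and 0.075 m and z of spare_mid in the frame of mat_top below 0.034 m and angle between spare_mid's own z axis and vertical below 0.1 rad and contact force between the fingers and spare below 0.1 N), for 0.2 s.
At the end, for the whole second after the job is handed in: The spare block stands upright (within 0.08 rad), released and at rest, on the floor (within 3 mm) of the cradle diagonally opposite the loaded block, within 8 mm of that cradle's centre, its length along the cradle's x within 0.2 rad; the loaded block stands upright in its own cradle (((horizontal distance between loaded_mid and cradle_a below 0.02 m and horizontal distance between spare_mid and cradle_d below 0.008 m and z of spare_mid in the frame of cradle_d between 0.027 and 0.033 m and angle between the x axis of spare_mid and the x axis of cradle_d, either way round below 0.2 rad) or (horizontal distance between loaded_mid and cradle_d below 0.02 m and horizontal distance between spare_mid and cradle_a below 0.008 m and z of spare_mid in the frame of cradle_a between 0.027 and 0.033 m and angle between the x axis of spare_mid and the x axis of cradle_a, either way round below 0.2 rad) or (horizontal distance between loaded_mid and cradle_b below 0.02 m and horizontal distance between spare_mid and cradle_c below 0.008 m and z of spare_mid in the frame of cradle_c between 0.027 and 0.033 m and angle between the x axis of spare_mid and the x axis of cradle_c, either way round below 0.2 rad) or (horizontal distance between loaded_mid and cradle_c below 0.02 m and horizontal distance between spare_mid and cradle_b below 0.008 m and z of spare_mid in the frame of cradle_b between 0.027 and 0.033 m and angle between the x axis of spare_mid and the x axis of cradle_b, either way round below 0.2 rad)) and angle between each of spare_mid, loaded_mid's own z axis and vertical below 0.08 rad and linear speed of spare below 0.02 m/s and contact force between the fingers and spare below 0.1 N); the robot touches nothing.
It fails at once if the loaded block is moved more than 15 mm (distance of loaded_mid from where it was at the start of the episode above 0.015 m).
It fails at once if the bottle, the beaker or the dish is moved more than 30 mm (distance of any of bottle_mid, beaker_mid, dish_mid from where it was at the start of the episode above 0.03 m).
It also fails if it takes over 69 s, if anything falls off the work surface, if the arm or the gripper's body presses on something with over 40 N, if the wrist force passes 120 N, or if a joint passes its speed limit or range.

## Working session

There is one attempt and no reset: what is moved stays moved. The work goes in short steps, Python scripts to look and compute and a tool call to move; the robot and the scene stay as the last step left them, time stands still between calls to the robot, and variables do not carry over. Pictures are saved under pics/ and viewed, at most 10 in all, crops included, and the job is handed in when it is done.

Besides the shell and the picture viewer there is one more tool, called after "Request:" by a JSON object that holds its "method" and its "body". jog_arm: Moves the arm, as the interface text tells. Its arguments: {"type":"object","properties":{"deltas":{"type":"array"},"newtons":{"type":"number"}},"required":["deltas"]}

```bash
mkdir -p pics; ls
cat > h.py <<'E'
import numpy as np,cv2,pickle
from station import bot
from scipy.spatial.transform import Rotation as R
def q2m(q): return R.from_quat([q[1],q[2],q[3],q[0]]).as_matrix()
def snap(n,f):
    c=bot.read_camera(n); cv2.imwrite(f'pics/{f}.png',c['img'][:,:,::-1]); pickle.dump(c,open(f'{f}.pkl','wb')); return c
def load(f): return pickle.load(open(f'{f}.pkl','rb'))
def att(c):
    a=np.array(c['attitude'],float); return a if a.shape==(3,3) else q2m(a)
def ray(c,uv,z):
    p=cv2.undistortPoints(np.array(uv,float).reshape(-1,1,2),np.array(c['K']),np.array(c['dist_coeffs'])).reshape(-1,2)
    d=np.c_[p,np.ones(len(p))]@att(c).T; e=np.array(c['eye']); return e+d*((z-e[2])/d[:,2])[:,None]
def proj(c,P):
    M=att(c); e=np.array(c['eye']); rv=cv2.Rodrigues(M.T)[0]
    return cv2.projectPoints(np.array(P,float).reshape(-1,1,3),rv,-M.T@e,np.array(c['K']),np.array(c['dist_coeffs']))[0].reshape(-1,2)
E
python3 - <<'E'
from h import *
for n in ['scene','top','wrist']:
    c=snap(n,n+'0'); print(n,c['eye'],c['attitude'],np.array(c['K'])[0,0])
o=bot.get_obs(); print(o, bot.tip_reach)
E
```

```text
pics
scene [ 1.31267137 -0.04510954  0.76691414] [-0.31159785  0.70288527  0.58600654 -0.25584257] 437.9469341635073
top [0.47975358 0.08530272 1.12290623] [-0.03724151  0.71007689 -0.70189362  0.04182366] 435.39467353342457
wrist [0.21814619 0.64244999 0.3730174 ] [0.13444493 0.83490734 0.52703706 0.08417978] 428.4930645692965
{'t': 0.15, 'q': array([-1.23310078,  0.47764628,  0.0223697 ,  1.55621514, -0.0114825 ,
        1.10931065, -0.08308842]), 'joint_vel': array([ 0.00082292, -0.00211799,  0.00161277, -0.00429143,  0.0003465 ,
       -0.00036299,  0.00144829]), 'joint_torque': array([ 2.24266027e-03, -5.96926403e+01,  1.60979960e+00, -2.81490952e+01,
        1.26650636e-02,  6.63194820e-03, -2.17138393e-05]), 'eef_pos': array([0.29087989, 0.60863469, 0.2525292 ]), 'tool_rot': array([-9.68367449e-05,  2.21048383e-01,  9.75262573e-01, -7.18965109e-04]), 'contact_force': array([-0.43576736,  0.34294091, -0.6696478 ]), 'torque': array([0.03212891, 0.01065619, 0.01516237]), 'grasp_force': 0.0, 'gripper_width': 1.0007702314755118} 0.022
```

View pics/top0.png

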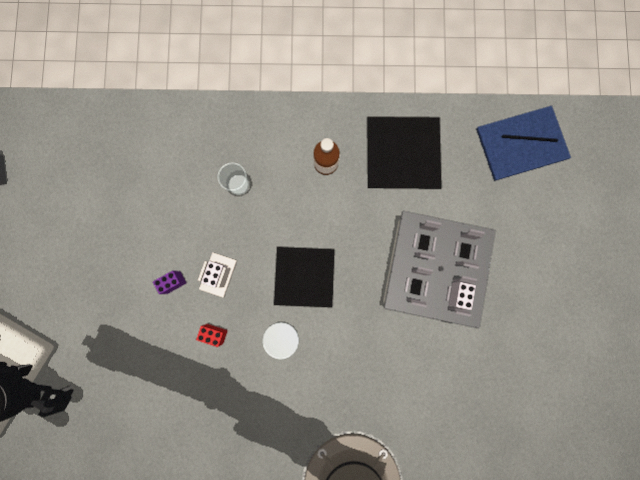

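View pics/scene0.png

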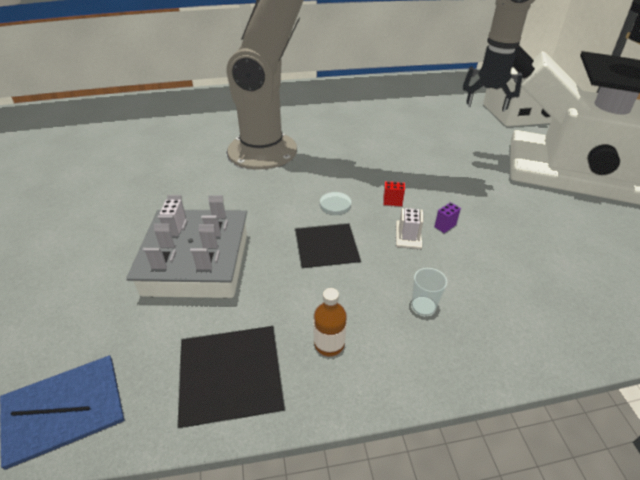

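The top view shows these candidates:
- **Blocks:** metal at (213,273) in the white stand, purple at (169,282), red at (211,335). The metal one fits.
- **Mats:** small at (305,277), large at (404,152). The job needs the small one.
- **Shaker:** the loaded block is at (466,295), so the target is the diagonally opposite cradle at about (425,242).

I'll confirm these in an enlarged crop.

Run:
```python
import cv2,numpy as np
a=cv2.imread('pics/top0.png')
l=cv2.resize(a[240:310,185:250],None,fx=6,fy=6,interpolation=cv2.INTER_CUBIC)
r=cv2.resize(a[205:330,380:500],None,fx=3.36,fy=3.36,interpolation=cv2.INTER_CUBIC)
r=cv2.resize(r,(403,420)); cv2.imwrite('pics/crop1.png',np.hstack([l,r]))
from h import *
c=load('top0')
g=cv2.cvtColor(c['img'],cv2.COLOR_RGB2GRAY)
m=(g<35).astype(np.uint8); m[:,:270]=0;m[:,340:]=0;m[:240]=0;m[312:]=0
k=max(cv2.findContours(m,0,2)[0],key=cv2.contourArea)
b=cv2.boxPoints(cv2.minAreaRect(k)); P=ray(c,b,.004); print(b,P,P.mean(0),np.linalg.norm(np.diff(P,axis=0),axis=1))
```

```text
[[273.91504 304.03812]
 [276.2998  246.80415]
 [333.82495 249.20102]
 [331.4402  306.435  ]] [[0.42998908 0.2013812  0.004     ]
 [0.57586236 0.19871357 0.004     ]
 [0.57141325 0.0504097  0.004     ]
 [0.42555424 0.0552432  0.004     ]] [0.50070474 0.12643692 0.004     ] [0.14589767 0.14837059 0.14593908]
```

View pics/crop1.png

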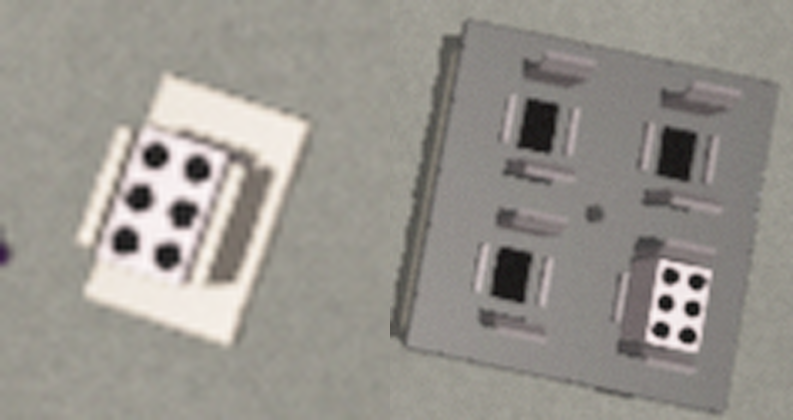

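```bash
cat > m1.py <<'E'
from h import *
c=load('top0'); g=cv2.cvtColor(c['img'],cv2.COLOR_RGB2GRAY)
def up(x0,y0,x1,y1,s=8): return cv2.resize(g[y0:y1,x0:x1],None,fx=s,fy=s,interpolation=cv2.INTER_CUBIC)
def blobs(box,thr,amin,amax,s=8):
    u=up(*box,s); n,_,st,ce=cv2.connectedComponentsWithStats((u<thr).astype(np.uint8))
    i=[k for k in range(1,n) if amin<st[k,4]/s/s<amax]
    return (ce[i]+.5)/s-.5+np.array(box[:2]),[st[k,4]/s/s for k in i]
def frame(P,n):
    d=P[:,:2]-P[:,:2].mean(0); v=np.linalg.svd(d)[2][0]; v=v*np.sign(v[0]); return P.mean(0),np.degrees(np.arctan2(v[1],v[0])),np.ptp(d@v)
for nm,box,z in [('spare',(200,258,225,290),.07),('loaded',(454,280,478,312),.146)]:
    b,a=blobs(box,90,4,40); print(nm,b.round(1).tolist(),np.round(a,1))
    P=ray(c,b,z); print(frame(P,6))
b,a=blobs((410,230,480,305),40,40,200); print(b,a); P=ray(c,b,.086); print(P)
S=ray(c,[[402.9,211],[495.5,229.7],[480.6,327],[384.5,308.5]],.085); print(S,S.mean(0),np.linalg.norm(np.diff(S,axis=0),axis=1))
d=S[0]-S[3]+S[1]-S[2];print(np.degrees(np.arctan2(d[1],d[0])))
E
python3 m1.py
```

```text
spare [[210.4, 265.5], [217.4, 267.7], [207.8, 272.6], [215.1, 275.2], [205.4, 279.7], [212.4, 282.2]] [10.8 11.2 11.5 11.8 12.  11.1]
(array([0.50319797, 0.34639314, 0.07      ]), np.float64(-16.64021491040379), np.float64(0.03645175857370256))
loaded [[455.9, 280.5], [463.1, 286.8], [470.8, 288.5], [461.6, 294.7], [469.5, 296.4], [460.2, 302.7], [468.1, 304.5]] [10.  14.  14.4 13.8 13.8 14.8 15.5]
(array([ 0.46434839, -0.23661293,  0.146     ]), np.float64(16.513362083494997), np.float64(0.05798401951032432))
[[423.74177699 242.10574508]
 [464.80522531 250.3834282 ]
 [415.64359244 286.32193762]] [np.float64(115.078125), np.float64(115.984375), np.float64(120.859375)]
[[ 0.58428836 -0.16239268  0.086     ]
 [ 0.56555708 -0.26047675  0.086     ]
 [ 0.47879307 -0.14162968  0.086     ]]
[[ 0.65935404 -0.11328617  0.085     ]
 [ 0.61647941 -0.33613198  0.085     ]
 [ 0.3855998  -0.29338689  0.085     ]
 [ 0.42603286 -0.06769115  0.085     ]] [ 0.52186653 -0.20262405  0.085     ] [0.22693278 0.23480318 0.2292889 ]
-10.774877021743952
```

The crop confirms the metal block in the white stand and the diagonal target cradle. Measured so far:

| Item | x (m) | y (m) | Yaw |
|---|---|---|---|
| Spare block | 0.503 | 0.346 | −16.6° |
| Small mat | 0.501 | 0.126 | – |
| Target cradle | 0.584 | −0.162 | −11° |

Sizes agree with the given ones: mat about 147 mm, cradle spacing 100 and 107.5 mm. Next I move above the spare.

Request:
{"method": "jog_arm", "body": {"deltas": [[0.0212,-0.0263,-0.005,0,0,-0.1415,1],[0.0212,-0.0263,-0.005,0,0,-0.1415,1],[0.0212,-0.0263,-0.005,0,0,-0.1415,1],[0.0212,-0.0263,-0.005,0,0,-0.1415,1],[0.0212,-0.0263,-0.005,0,0,-0.1415,1],[0.0212,-0.0263,-0.005,0,0,-0.1415,1],[0.0212,-0.0263,-0.005,0,0,-0.1415,1],[0.0212,-0.0263,-0.005,0,0,-0.1415,1],[0.0212,-0.0263,-0.005,0,0,-0.1415,1],[0.0212,-0.0263,-0.005,0,0,-0.1415,1]]}}

```text
t: 1.15
eef_pos: [0.5036, 0.3449, 0.203]
tool_rot: [-0.0, 0.804, 0.595, -0.0]
contact_force: [-0.3, 1.1, 0.3]
gripper_width: 0.999
grasp_force: 0.0
```

Request:
{"method": "jog_arm", "body": {"deltas": [[0,0,0,0,0,0,1],[0,0,0,0,0,0,1],[0,0,0,0,0,0,1]]}}

```text
t: 1.45
eef_pos: [0.5022, 0.3473, 0.2032]
tool_rot: [-0.0, 0.801, 0.599, -0.0]
contact_force: [-0.1, 0.5, -0.2]
gripper_width: 0.999
grasp_force: 0.0
```

```bash
cat >> h.py <<'E'
def tool():
    o=bot.get_obs(); M=q2m(o['tool_rot']); print('t %.2f'%o['t'],'pos',o['eef_pos'].round(4),'yaw_y %.2f'%np.degrees(np.arctan2(M[1,1],M[0,1])),'z',M[:,2].round(3),'F',o['contact_force'].round(1),'w %.3f gf %.1f'%(o['gripper_width'],o['grasp_force'])); return o
E
python3 - <<'E'
from h import *
tool(); c=snap('wrist','w1')
print(proj(c,[[.503,.346,.07]]))
E
```

```text
t 1.45 pos [0.5022 0.3473 0.2032] yaw_y -16.46 z [-0.001  0.001 -1.   ] F [-0.1  0.5 -0.2] w 0.999 gf 0.0
[[318.75634397 233.09210478]]
```

View pics/w1.png

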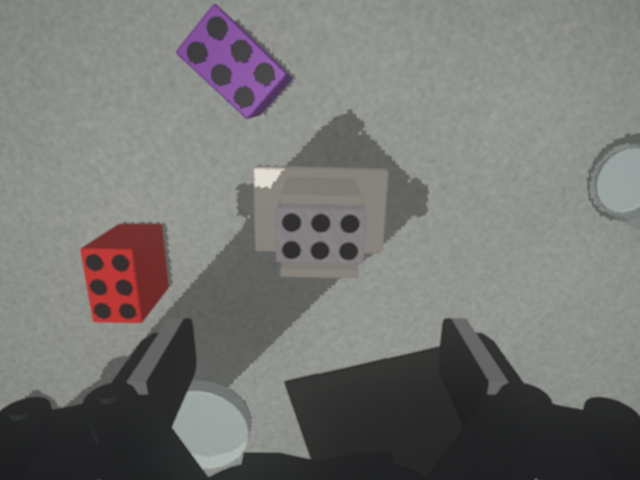

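The wrist view shows the metal block in the stand with its wells centred near (320,236), aligned with the jaws. I'll triangulate from that.

Run:
```python
from h import *
c=load('w1'); g=cv2.cvtColor(c['img'],cv2.COLOR_RGB2GRAY)
x0,y0=272,204; s=6
u=cv2.resize(g[y0:264,x0:368],None,fx=s,fy=s,interpolation=cv2.INTER_CUBIC)
n,_,st,ce=cv2.connectedComponentsWithStats((u<60).astype(np.uint8))
i=[k for k in range(1,n) if 100<st[k,4]/36<400]; b=(ce[i]+.5)/s-.5+[x0,y0]
print(b.round(1).tolist())
P=ray(c,b,.07); print(P.mean(0)); d=P[:,:2]-P[:,:2].mean(0); v=np.linalg.svd(d)[2][0]; print(np.degrees(np.arctan2(v[1],v[0])),np.ptp(d@v))
```

```text
[[291.1, 222.1], [320.3, 222.7], [349.4, 223.4], [290.9, 249.6], [319.5, 250.2], [348.1, 250.8]]
[0.50304048 0.34358331 0.07      ]
-17.646824277670365 0.03602858763709599
```

Request:
{"method": "jog_arm", "body": {"deltas": [[0.001,-0.0025,-0.03,0,0,-0.01,1],[0,0,-0.03,0,0,0,1],[0,0,-0.03,0,0,0,1],[0,0,-0.03,0,0,0,1],[0,0,-0.02,0,0,0,1],[0,0,-0.012,0,0,0,1],[0,0,0,0,0,0,1],[0,0,0,0,0,0,1]], "newtons": 40}}

```text
t: 2.3
eef_pos: [0.5043, 0.3443, 0.052]
tool_rot: [-0.0, 0.805, 0.594, 0.001]
contact_force: [0.1, -0.2, 0.1]
gripper_width: 0.997
grasp_force: 0.0
```

Request:
{"method": "jog_arm", "body": {"deltas": [[0,0,0,0,0,0,0.5],[0,0,0,0,0,0,0.5],[0,0,0,0,0,0,0.5],[0,0,0,0,0,0,0.5],[0,0,0,0,0,0,0.5],[0,0,0,0,0,0,0.5]], "newtons": 40}}

```text
t: 2.9
eef_pos: [0.5045, 0.3442, 0.0526]
tool_rot: [-0.0, 0.805, 0.594, 0.001]
contact_force: [-1.1, 1.4, 6.3]
gripper_width: 0.651
grasp_force: 44.1
```

Request:
{"method": "jog_arm", "body": {"deltas": [[0,0,0,0,0,0,0.4],[0,0,0.01,0,0,0,0.4],[0,0,0.015,0,0,0,0.4],[0,0,0.02,0,0,0,0.4],[0,0,0.02,0,0,0,0.4],[0,0,0.02,0,0,0,0.4],[0,0,0.015,0,0,0,0.4],[0,0,0.01,0,0,0,0.4],[0,0,0,0,0,0,0.4]], "newtons": 60}}

```text
t: 3.8
eef_pos: [0.5047, 0.344, 0.163]
tool_rot: [-0.0, 0.805, 0.593, 0.001]
contact_force: [0.7, -0.2, -2.9]
gripper_width: 0.649
grasp_force: 64.3
```

```bash
python3 -c "
from h import *
tool(); snap('scene','s2')
import cv2
a=cv2.imread('pics/s2.png'); cv2.imwrite('pics/s2c.png',cv2.resize(a[130:300,300:520],None,fx=3,fy=3))"
```

```text
t 3.80 pos [0.5047 0.344  0.163 ] yaw_y -17.19 z [ 0.002  0.002 -1.   ] F [ 0.7 -0.2 -2.9] w 0.649 gf 64.3
```

View pics/s2c.png

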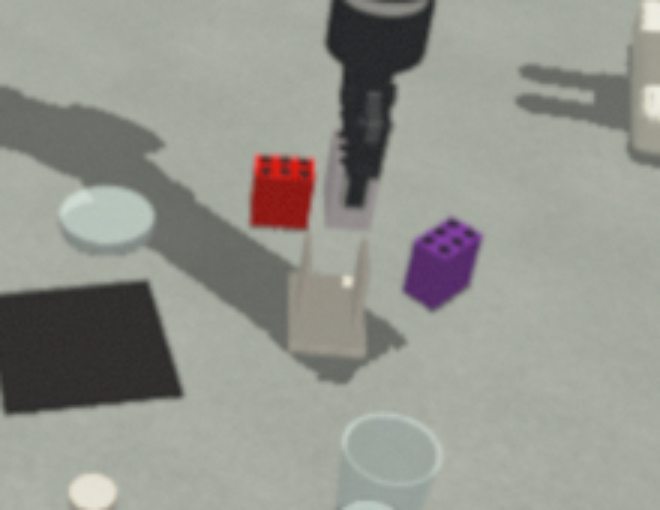

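The spare is gripped and clear of the stand. Its measured weight of about 2.9 N fits 0.25 kg. Next I carry it to the mat.

Request:
{"method": "jog_arm", "body": {"deltas": [[0,-0.015,0,0,0,0.01,0.4],[0,-0.025,0,0,0,0.014,0.4],[-0.001,-0.03,0,0,0,0.014,0.4],[-0.001,-0.036,0,0,0,0.014,0.4],[-0.001,-0.036,0,0,0,0.014,0.4],[-0.001,-0.036,0,0,0,0.014,0.4],[0,-0.025,0,0,0,0.014,0.4],[0,-0.015,0,0,0,0.014,0.4],[0,0,0,0,0,0,0.4]]}}

```text
t: 4.75
eef_pos: [0.499, 0.1212, 0.1605]
tool_rot: [0.0, 0.773, 0.634, -0.001]
contact_force: [0.6, -0.3, -2.6]
gripper_width: 0.645
grasp_force: 64.3
```

Request:
{"method": "jog_arm", "body": {"deltas": [[0,0,-0.02,0,0,0,0.4],[0,0,-0.025,0,0,0,0.4],[0,0,-0.025,0,0,0,0.4],[0,0,-0.02,0,0,0,0.4],[0,0,-0.013,0,0,0,0.4],[0,0,-0.006,0,0,0,0.4],[0,0,-0.004,0,0,0,0.4],[0,0,0,0,0,0,0.4],[0,0,0,0,0,0,0.4]]}}

```text
t: 5.65
eef_pos: [0.5006, 0.1257, 0.049]
tool_rot: [0.0, 0.772, 0.636, 0.001]
contact_force: [0.2, 0.1, -3.3]
gripper_width: 0.647
grasp_force: 64.4
```

Request:
{"method": "jog_arm", "body": {"deltas": [[0,0,-0.001,0,0,0,0.4],[0,0,-0.001,0,0,0,0.4],[0,0,-0.0008,0,0,0,0.4],[0,0,0,0,0,0,0.4],[0,0,0,0,0,0,0.4]]}}

```text
t: 6.15
eef_pos: [0.5004, 0.1257, 0.0466]
tool_rot: [-0.0, 0.772, 0.636, 0.001]
contact_force: [-2.7, -0.7, 8.7]
gripper_width: 0.649
grasp_force: 65.8
```

Contact reads +8.7 N, so the block is on the mat. I'll release and rise.

Request:
{"method": "jog_arm", "body": {"deltas": [[0,0,0,0,0,0,0.75],[0,0,0,0,0,0,0.9],[0,0,0,0,0,0,1],[0,0,0,0,0,0,1],[0,0,0,0,0,0,1],[0,0,0,0,0,0,1]]}}

```text
t: 6.75
eef_pos: [0.5, 0.1255, 0.0454]
tool_rot: [0.0, 0.772, 0.636, -0.0]
contact_force: [0.0, -0.1, -0.3]
gripper_width: 0.997
grasp_force: 0.0
```

Request:
{"method": "jog_arm", "body": {"deltas": [[0,0,0.02,0,0,0,1],[0,0,0.03,0,0,0,1],[0,0,0.03,0,0,0,1],[0,0,0.03,0,0,0,1],[0,0,0.03,0,0,0,1],[0,0,0.01,0,0,0,1],[0,0,0,0,0,0,1],[0,0,0,0,0,0,1]]}}

```text
t: 7.55
eef_pos: [0.4994, 0.1255, 0.1946]
tool_rot: [-0.0, 0.772, 0.636, -0.001]
contact_force: [-0.1, 0.1, 0.0]
gripper_width: 1.001
grasp_force: 0.0
```

Run:
```python
from h import *
tool(); c=snap('wrist','w2'); print(proj(c,[[.5,.126,.064]]))
```

```text
t 7.55 pos [0.4994 0.1255 0.1946] yaw_y -10.99 z [-0.001 -0.    -1.   ] F [-0.1  0.1  0. ] w 1.001 gf 0.0
[[317.99283466 231.72497328]]
```

View pics/w2.png

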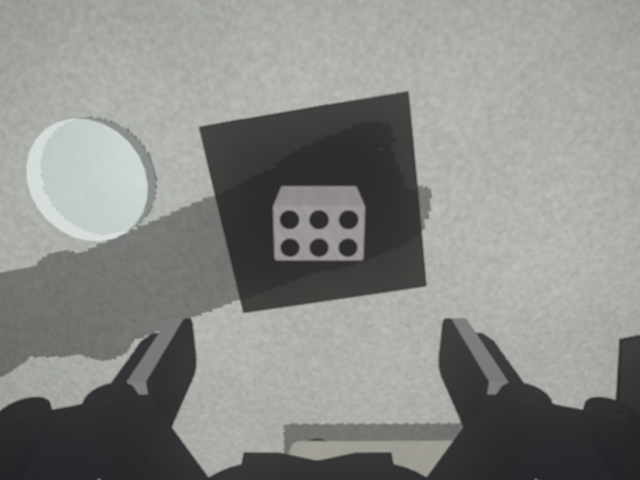

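The block stands upright on the mat, with its wells centred near (319,233) and released. I measure it, then turn 90°.

```bash
cat >> h.py <<'E'
def wells(c,box,z,thr=60):
    g=cv2.cvtColor(c['img'],cv2.COLOR_RGB2GRAY); x0,y0,x1,y1=box; s=6
    u=cv2.resize(g[y0:y1,x0:x1],None,fx=s,fy=s,interpolation=cv2.INTER_CUBIC)
    n,_,st,ce=cv2.connectedComponentsWithStats((u<thr).astype(np.uint8))
    i=[k for k in range(1,n) if 100<st[k,4]/36<450]; b=(ce[i]+.5)/s-.5+[x0,y0]
    P=ray(c,b,z); d=P[:,:2]-P[:,:2].mean(0); v=np.linalg.svd(d)[2][0]; v=v*np.sign(v[0])
    print(len(i),b.mean(0).round(1),P.mean(0).round(4),'yaw %.2f'%np.degrees(np.arctan2(v[1],v[0])),np.ptp(d@v).round(4))
E
python3 -c "
from h import *
wells(load('w2'),(276,208,362,258),.064)"
```

```text
6 [318.5 233.2] [0.5001 0.1249 0.064 ] yaw -10.93 0.036
```

Request:
{"method": "jog_arm", "body": {"deltas": [[0,0,0,0,0,0.145,1],[0,0,0,0,0,0.145,1],[0,0,0,0,0,0.145,1],[0,0,0,0,0,0.145,1],[0,0,0,0,0,0.145,1],[0,0,0,0,0,0.145,1],[0,0,0,0,0,0.145,1],[0,0,0,0,0,0.145,1],[0,0,0,0,0,0.145,1],[0,0,0,0,0,0.145,1]]}}

```text
t: 8.6
eef_pos: [0.4991, 0.1252, 0.1937]
tool_rot: [-0.001, 0.153, 0.988, -0.001]
contact_force: [0.7, -0.0, -0.2]
gripper_width: 1.0
grasp_force: 0.0
```

Request:
{"method": "jog_arm", "body": {"deltas": [[0,0,0,0,0,0.12,1],[0,0,0,0,0,0,1],[0,0,0,0,0,0,1],[0,0,0,0,0,0,1]]}}

```text
t: 9.0
eef_pos: [0.4997, 0.1254, 0.1949]
tool_rot: [-0.001, 0.097, 0.995, -0.0]
contact_force: [0.4, -1.3, -0.1]
gripper_width: 0.998
grasp_force: 0.0
```

Run:
```python
from h import *
tool(); c=snap('wrist','w3'); p=proj(c,[[.5,.126,.064]]).astype(int)[0];print(p)
wells(c,(p[0]-32,p[1]-42,p[0]+32,p[1]+48),.064)
```

```text
t 9.00 pos [0.4997 0.1254 0.1949] yaw_y 78.81 z [-0.001 -0.    -1.   ] F [ 0.4 -1.3 -0.1] w 0.998 gf 0.0
[319 234]
6 [318.  234.6] [0.5002 0.125  0.064 ] yaw -10.94 0.0361
```

The wrist camera's measurements from both sides agree: (0.500, 0.125), yaw −10.9°. I descend and grip the long faces.

Request:
{"method": "jog_arm", "body": {"deltas": [[0.0005,-0.0004,-0.03,0,0,0.003,1],[0,0,-0.03,0,0,0,1],[0,0,-0.03,0,0,0,1],[0,0,-0.03,0,0,0,1],[0,0,-0.02,0,0,0,1],[0,0,-0.007,0,0,0,1],[0,0,0,0,0,0,1],[0,0,0,0,0,0,1]], "newtons": 40}}

```text
t: 9.85
eef_pos: [0.5012, 0.1253, 0.0493]
tool_rot: [0.001, 0.095, 0.995, 0.0]
contact_force: [-0.4, 0.1, -0.0]
gripper_width: 1.002
grasp_force: 0.0
```

Request:
{"method": "jog_arm", "body": {"deltas": [[0,0,0,0,0,0,0.6],[0,0,0,0,0,0,0.45],[0,0,0,0,0,0,0.3],[0,0,0,0,0,0,0.2],[0,0,0,0,0,0,0.2],[0,0,0,0,0,0,0.2],[0,0,0,0,0,0,0.2],[0,0,0,0,0,0,0.2]], "newtons": 50}}

```text
t: 10.65
eef_pos: [0.5009, 0.1253, 0.0491]
tool_rot: [0.0, 0.095, 0.995, 0.0]
contact_force: [-1.3, 0.7, 5.8]
gripper_width: 0.416
grasp_force: 49.8
```

```bash
python3 -c "
from h import *
tool()"
```

```text
t 10.65 pos [0.5009 0.1253 0.0491] yaw_y 79.12 z [ 0.001  0.    -1.   ] F [-1.3  0.7  5.8] w 0.416 gf 49.8
```

Request:
{"method": "jog_arm", "body": {"deltas": [[0,0,0.01,0,0,0,0.2],[0,0,0.02,0,0,0,0.2],[0,0,0.03,0,0,0,0.2],[0,0,0.03,0,0,0,0.2],[0,0,0.03,0,0,0,0.2],[0,0,0.03,0,0,0,0.2],[0,0,0.03,0,0,0,0.2],[0,0,0.02,0,0,0,0.2],[0,0,0,0,0,0,0.2]], "newtons": 60}}

```text
t: 11.55
eef_pos: [0.5017, 0.1254, 0.2514]
tool_rot: [0.002, 0.095, 0.995, 0.001]
contact_force: [-0.1, 0.2, -3.3]
gripper_width: 0.411
grasp_force: 60.6
```

Request:
{"method": "jog_arm", "body": {"deltas": [[0.004,-0.015,0,0,0,0,0.2],[0.007,-0.025,0,0,0,0,0.2],[0.007,-0.025,0,0,0,0,0.2],[0.007,-0.025,0,0,0,0,0.2],[0.007,-0.025,0,0,0,0,0.2],[0.006,-0.015,0,0,0,0,0.2],[0,0,0,0,0,0,0.2],[0,0,0,0,0,0,0.2],[0,0,0,0,0,0,0.2]]}}

```text
t: 12.45
eef_pos: [0.5378, -0.0036, 0.2477]
tool_rot: [-0.001, 0.094, 0.996, 0.0]
contact_force: [-0.0, 0.3, -2.6]
gripper_width: 0.415
grasp_force: 60.6
```

Run:
```python
from h import *
tool(); c=snap('wrist','w4'); print(proj(c,[[.584,-.1625,.085],[.4603,-.2397,.147]]))
```

```text
t 12.45 pos [ 0.5378 -0.0036  0.2477] yaw_y 79.22 z [-0.002  0.    -1.   ] F [-0.   0.3 -2.6] w 0.415 gf 60.6
[[ 121.73391751  316.6060303 ]
 [-120.23853357  196.29499345]]
```

View pics/w4.png

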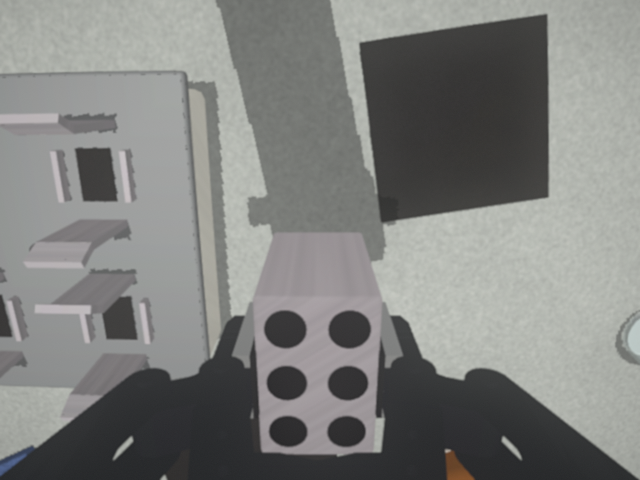

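The wrist view shows the shaker on the left, with its nearer pad at (97,175) and the target pad at about (121,316), partly hidden by an end plate. The prediction was (121.7,316.6), which matches. I'll check that numerically.

Run:
```python
from h import *
c=load('w4'); g=cv2.cvtColor(c['img'],cv2.COLOR_RGB2GRAY)
s=6
for x0,y0,x1,y1 in [(66,138,122,212),(95,296,142,350)]:
    u=cv2.resize(g[y0:y1,x0:x1],None,fx=s,fy=s,interpolation=cv2.INTER_CUBIC)
    m=(u<55).astype(np.uint8); k=max(cv2.findContours(m,0,2)[0],key=cv2.contourArea)
    b=(cv2.boxPoints(cv2.minAreaRect(k))+.5)/s-.5+[x0,y0]; P=ray(c,b,.0855)
    print(b.round(1).tolist()); print(P.round(4).tolist(),P.mean(0).round(4),np.linalg.norm(np.diff(P,axis=0),axis=1).round(4))
# target pad drawn from estimate: pad half sizes from near pad
a=np.radians(-11); X=np.array([np.cos(a),np.sin(a),0]);Y=np.array([-np.sin(a),np.cos(a),0])
n=ray(c,[[96.5,175]],.0855)[0]; print(n, n+.108*X, proj(c,[n+.108*X+i*.017*X+j*.0125*Y for i in(-1,1) for j in(-1,1)]).round(1).tolist())
```

```text
Traceback (most recent call last):
ValueError: max() iterable argument is empty
```

Run:
```python
from h import *
c=load('w4'); g=cv2.cvtColor(c['img'],cv2.COLOR_RGB2GRAY)
print(g[175,60:135:3]); print(g[330,80:160:3])
s=6
for (x0,y0,x1,y1) in [(66,138,122,212),(95,296,142,350)]:
    u=cv2.resize(g[y0:y1,x0:x1],None,fx=s,fy=s,interpolation=cv2.INTER_CUBIC)
    m=(u<78).astype(np.uint8); k=max(cv2.findContours(m,0,2)[0],key=cv2.contourArea)
    b=(cv2.boxPoints(cv2.minAreaRect(k))+.5)/s-.5+[x0,y0]; P=ray(c,b,.0855)
    print(b.round(1).tolist()); print(P.round(4).tolist(),P.mean(0).round(4),np.linalg.norm(np.diff(P,axis=0),axis=1).round(4))
```

```text
[131 116 131 158 157 157 143  61  62  61  62  64  61  63  63  64  64  64
 109 161 160 194 193 118 132]
[147 182 185 114 117 137 148 149 134  62  63  63  64  62  64  64  63  64
  65 141 149 177 191 128 115 146 150]
[[75.4, 148.7], [108.6, 143.6], [117.1, 199.5], [83.9, 204.5]]
[[0.459, -0.1525, 0.0855], [0.4604, -0.1293, 0.0855], [0.4975, -0.1358, 0.0855], [0.4964, -0.16, 0.0855]] [ 0.4783 -0.1444  0.0855] [0.0233 0.0377 0.0242]
[[100.5, 300.2], [129.9, 295.7], [136.5, 338.2], [107.1, 342.8]]
[[0.5679, -0.1736, 0.0855], [0.5683, -0.1504, 0.0855], [0.6035, -0.1571, 0.0855], [0.6033, -0.1812, 0.0855]] [ 0.5858 -0.1656  0.0855] [0.0232 0.0358 0.0241]
```

Request:
{"method": "jog_arm", "body": {"deltas": [[0.005,-0.014,0,0,0,0,0.2],[0.007,-0.02,0,0,0,0,0.2],[0.008,-0.023,0,0,0,0,0.2],[0.007,-0.02,0,0,0,0,0.2],[0.005,-0.014,0,0,0,0,0.2],[0,0,0,0,0,0,0.2],[0,0,0,0,0,0,0.2],[0,0,0,0,0,0,0.2]]}}

```text
t: 13.3
eef_pos: [0.5703, -0.0941, 0.2483]
tool_rot: [-0.0, 0.094, 0.996, 0.0]
contact_force: [1.0, -0.5, -3.1]
gripper_width: 0.412
grasp_force: 60.6
```

```bash
cat > m5.py <<'E'
from h import *
import sys
tool(); f=sys.argv[1]; c=snap('wrist',f); g=cv2.cvtColor(c['img'],cv2.COLOR_RGB2GRAY); s=6
p=proj(c,[[.4783,-.1444,.0855],[.5845,-.165,.0855]]); print(p)
x,y=p[0].astype(int); x0,y0,x1,y1=x-25,y-34,x+25,y+34
x0,y0=max(x0,0),max(y0,0)
u=cv2.resize(g[y0:y1,x0:x1],None,fx=s,fy=s,interpolation=cv2.INTER_CUBIC)
m=(u<78).astype(np.uint8); k=max(cv2.findContours(m,0,2)[0],key=cv2.contourArea)
b=(cv2.boxPoints(cv2.minAreaRect(k))+.5)/s-.5+[x0,y0]; P=ray(c,b,.0855)
print(b.round(1).tolist()); print(P.round(4).tolist(),P.mean(0).round(4),np.linalg.norm(np.diff(P,axis=0),axis=1).round(4))
E
python3 m5.py w5
```

```text
t 13.30 pos [ 0.5703 -0.0941  0.2483] yaw_y 79.24 z [-0.001  0.001 -1.   ] F [ 1.  -0.5 -3.1] w 0.412 gf 60.6
[[213.11423679  96.84369093]
 [223.39304788 256.80840081]]
[[192.3, 67.3], [229.5, 64.8], [233.7, 124.8], [196.4, 127.4]]
[[0.4586, -0.1528, 0.0855], [0.4617, -0.1295, 0.0855], [0.4976, -0.1357, 0.0855], [0.4946, -0.1598, 0.0855]] [ 0.4781 -0.1445  0.0855] [0.0234 0.0364 0.0243]
```

View pics/w5.png

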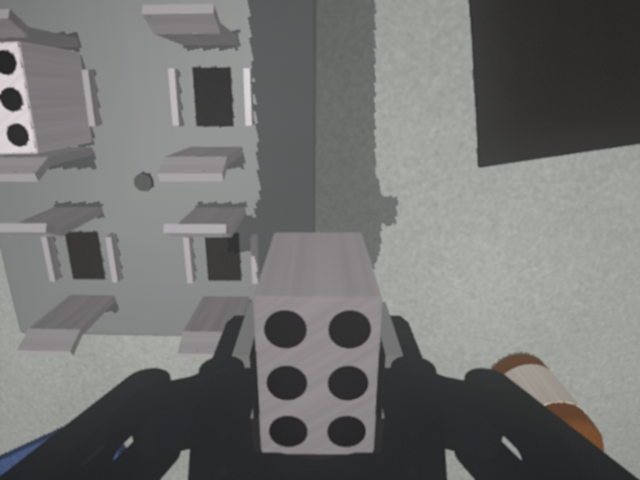

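The second view gives the nearer pad at (0.4781, −0.1445), the same as before. That puts the target cradle at (0.584, −0.165). I move over it and descend to just above the plates.

Request:
{"method": "jog_arm", "body": {"deltas": [[0.003,-0.014,0,0,0,0,0.2],[0.0035,-0.02,0,0,0,0,0.2],[0.004,-0.02,0,0,0,0,0.2],[0.004,-0.017,0,0,0,-0.003,0.2],[0,0,-0.015,0,0,0,0.2],[0,0,-0.02,0,0,0,0.2],[0,0,-0.011,0,0,0,0.2],[0,0,0,0,0,0,0.2],[0,0,0,0,0,0,0.2],[0,0,0,0,0,0,0.2]]}}

```text
t: 14.35
eef_pos: [0.5857, -0.1668, 0.2034]
tool_rot: [0.001, 0.096, 0.995, -0.0]
contact_force: [0.2, 0.1, -3.2]
gripper_width: 0.412
grasp_force: 60.5
```

Run:
```python
from h import *
tool(); c=snap('wrist','w6'); c2=snap('scene','s6')
a=c['img'][120:480,160:560]; b=cv2.resize(c2['img'][170:310,110:265],None,fx=2.57,fy=2.57)[:360,:398]
cv2.imwrite('pics/c6.png',np.hstack([a[:b.shape[0]],b])[:,:,::-1])
```

```text
t 14.35 pos [ 0.5857 -0.1668  0.2034] yaw_y 78.97 z [ 0.001 -0.    -1.   ] F [ 0.2  0.1 -3.2] w 0.412 gf 60.5
```

View pics/c6.png

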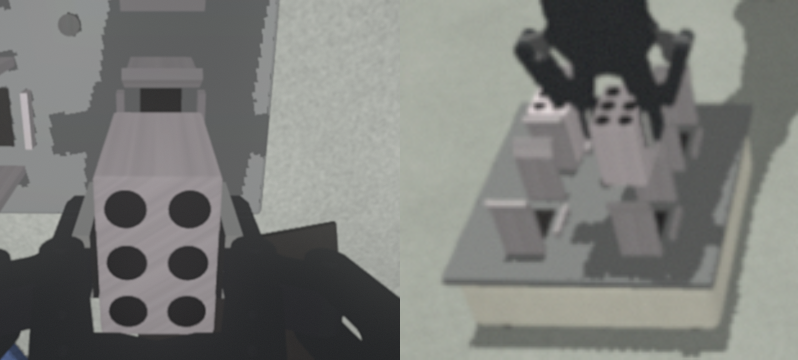

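Left: the block is between the end plate and the lips, with the lip midpoint at x≈160.5 and the block at about 160. Right: the scene view agrees. I descend in stages.

Request:
{"method": "jog_arm", "body": {"deltas": [[-0.0008,0.0006,-0.005,0,0,0,0.2],[0,0,-0.007,0,0,0,0.2],[0,0,-0.007,0,0,0,0.2],[0,0,-0.007,0,0,0,0.2],[0,0,-0.005,0,0,0,0.2],[0,0,0,0,0,0,0.2],[0,0,0,0,0,0,0.2]]}}

```text
t: 15.15
eef_pos: [0.5843, -0.1663, 0.1714]
tool_rot: [-0.0, 0.096, 0.995, -0.0]
contact_force: [0.3, 0.6, -2.5]
gripper_width: 0.411
grasp_force: 60.5
```

Request:
{"method": "jog_arm", "body": {"deltas": [[0,0,-0.006,0,0,0,0.2],[0,0,-0.008,0,0,0,0.2],[0,0,-0.008,0,0,0,0.2],[0,0,-0.007,0,0,0,0.2],[0,0,0,0,0,0,0.2],[0,0,0,0,0,0,0.2]]}}

```text
t: 15.75
eef_pos: [0.5841, -0.1663, 0.1422]
tool_rot: [-0.0, 0.096, 0.995, -0.0]
contact_force: [-0.3, 1.0, -3.4]
gripper_width: 0.414
grasp_force: 60.5
```

Request:
{"method": "jog_arm", "body": {"deltas": [[0,0,-0.002,0,0,0,0.2],[0,0,-0.002,0,0,0,0.2],[0,0,-0.002,0,0,0,0.2],[0,0,-0.002,0,0,0,0.2],[0,0,0,0,0,0,0.2],[0,0,0,0,0,0,0.2]]}}

```text
t: 16.35
eef_pos: [0.5842, -0.1663, 0.1345]
tool_rot: [-0.0, 0.096, 0.995, 0.0]
contact_force: [-0.0, -0.0, -3.4]
gripper_width: 0.412
grasp_force: 60.5
```

Bottom is at about 0.089 m, between the lips, with no side force. Now the last few millimetres.

Request:
{"method": "jog_arm", "body": {"deltas": [[0,0,-0.001,0,0,0,0.2],[0,0,-0.001,0,0,0,0.2],[0,0,-0.001,0,0,0,0.2],[0,0,0,0,0,0,0.2],[0,0,0,0,0,0,0.2]]}}

```text
t: 16.85
eef_pos: [0.5842, -0.1662, 0.1315]
tool_rot: [-0.0, 0.096, 0.995, 0.0]
contact_force: [1.3, 0.4, -3.0]
gripper_width: 0.417
grasp_force: 60.5
```

Request:
{"method": "jog_arm", "body": {"deltas": [[0,0,-0.0008,0,0,0,0.2],[0,0,-0.0008,0,0,0,0.2],[0,0,0,0,0,0,0.2],[0,0,0,0,0,0,0.2]]}}

```text
t: 17.25
eef_pos: [0.5843, -0.1663, 0.1303]
tool_rot: [0.0, 0.096, 0.995, 0.0]
contact_force: [-1.9, 0.6, 1.4]
gripper_width: 0.409
grasp_force: 60.9
```

Contact is at a foot height of 0.085 m, which is the cradle floor. I'll release and rise.

Request:
{"method": "jog_arm", "body": {"deltas": [[0,0,0,0,0,0,0.55],[0,0,0,0,0,0,0.65],[0,0,0,0,0,0,0.7],[0,0,0,0,0,0,0.7],[0,0,0,0,0,0,0.7],[0,0,0,0,0,0,0.7]]}}

```text
t: 17.85
eef_pos: [0.5842, -0.1662, 0.1299]
tool_rot: [-0.0, 0.096, 0.995, 0.0]
contact_force: [0.9, 0.5, -0.5]
gripper_width: 0.7
grasp_force: 0.0
```

Request:
{"method": "jog_arm", "body": {"deltas": [[0,0,0.01,0,0,0,0.7],[0,0,0.02,0,0,0,0.7],[0,0,0.03,0,0,0,0.7],[0,0,0.03,0,0,0,0.7],[0,0,0.03,0,0,0,0.7],[0,0,0.03,0,0,0,0.7],[0,0,0,0,0,0,0.7],[0,0,0,0,0,0,0.7]]}}

```text
t: 18.65
eef_pos: [0.5845, -0.1664, 0.2812]
tool_rot: [0.001, 0.096, 0.995, 0.0]
contact_force: [-0.1, -0.6, -0.3]
gripper_width: 0.698
grasp_force: 0.0
```

Run:
```python
from h import *
tool(); c=snap('wrist','w7'); p=proj(c,[[.5843,-.1655,.145]]).astype(int)[0];print(p)
wells(c,(p[0]-28,p[1]-38,p[0]+28,p[1]+40),.145)
```

```text
t 18.65 pos [ 0.5845 -0.1664  0.2812] yaw_y 78.94 z [ 0.002 -0.    -1.   ] F [-0.1 -0.6 -0.3] w 0.698 gf 0.0
[319 230]
6 [317.3 228.8] [ 0.5833 -0.1667  0.145 ] yaw -11.08 0.036
```

View pics/w7.png

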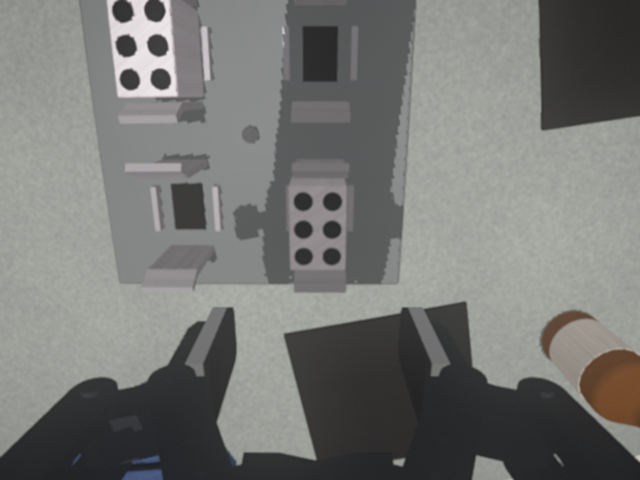

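The block stands upright at (317,229) in the cradle diagonally opposite the loaded block. Its well spacing (36.0 mm at z=0.145) confirms it is fully down, and the robot is clear, so I hand in.

```bash
python3 -c "
from station import bot
print(bot.hand_in())"
```

```text
the job is handed in; nothing more can be done
None
```

I stood the spare block on the small black mat, let go, re-gripped it by its long faces, set it fully down in the cradle diagonally opposite the loaded one and handed the job in at about 19 s; no verdict came back.

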